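# Load the spring housing and index the valve carrier to the clamp station

## Robot

A 6-joint arm with a two-finger parallel gripper is mounted at the origin on the work surface. World frame = base frame: x ahead of the robot, y to its left, z up, the work surface at z = 0. Lengths are in m, angles in rad, forces in N, time in s.
With the tool pointing down it reaches from about 0.3 to 0.875 m from the base axis. Payload 6.4 kg.
Tool frame: the origin (TCP) lies at the very end of the fingers, on their centre line; the grasp point (between the pads) lies 19 mm behind it; z points along the fingers, y is the line along which they close (so a half turn about z gives the same grasp; the last joint's range is limited). The gripper opens to 88 mm and grips with 3 to 60 N. Pads are 18 mm wide; open, the fingers measure 123 mm over their backs; the gripper's body (75 mm by 187 mm) begins 45 mm behind the grasp point.
Start: joints at [1.052, 0.181, 1.607, -0, 1.354, -0.206], TCP at [0.177, 0.547, 0.239] pointing down, gripper open.
Joint ranges: [-2.99, 2.99], [-0.89, 2.07], [0.3, 2.58], [-1.14, 4.28], [0, 2.63], [-3.12, 3.12]. Speed limits (rad/s): [2.57, 2.57, 3.01, 3.14, 3.14, 3.14].

## Interface

Orientations are given as a rotation vector (axis times angle).
In Python, from rig import r gives the robot as it stands. Calls block until the motion is done:
- r.reach(position, orientation): joint-space move of the TCP to a pose.
- r.move_straight(position, orientation=None, rate=0.15, max_force=None): straight line of the TCP; orientation=None keeps the orientation; rate is the mean speed in m/s. With max_force (N) it stops when the force on the tool has changed by that much, and returns True; else False.
- r.move_j(angles): joint-space move.
- r.move_gripper(opening, grip_force=None): opening from 0.0 (shut) to 1.0 (fully open); grip_force is the grip in N (None keeps the last); returns when the fingers have stopped.
- r.pause(seconds).
- r.ik(position, orientation): joint angles nearest the present ones, or None.
- r.snapshot(name): name is "side" or "top" or "wrist"; returns a dict with "img" (420x560x3 uint8, blue, green, red), "fx", "fy", "cx", "cy" (pixels), "pose" (4x4, takes a point from camera to world coordinates). Camera axes: x right, y down, z forward; pixel columns grow to the right and rows downward; lengths in m; the calibration is good to about 2 mm. A picture is of the moment at which its call begins. There is no depth.
A pose or a line that the arm cannot do raises r.PlanningError and nothing moves.
- r.job_done(): hands the job in; it is judged then, once.
Trained networks look in a picture, given as the dict that the camera call returned (one of the last four; its "shot" number tells which), for a name from the list of things; names that differ only in an ending like _2 or _b are one class to them, and where a whole thing is asked for, a point or a joint stands for the part that bears it (a point fixed in the world has none). Each returns a list of dicts, best first, with "confidence" (0 to 1); they miss things now and then, are a little off and sometimes report something else, mostly with a low value. They report only what shows in the picture. A call takes as long as a camera call.
- r.regions_of(query, picture): "mask" (420x560 bool, what is visible of it) and "box" ([left, top, right, bottom] in pixels, round what is visible of it).
Readings, each from a call of its own:
- r.current_t(): time.
- r.current_joints(): joint angles.
- r.current_joint_velocities(): joint speeds.
- r.current_tau(): joint torques, N m.
- r.current_position(): TCP position.
- r.current_eef_rot(): TCP orientation.
- r.current_contact_force(): force on the tool from outside, world axes, zero at the start.
- r.current_wrist_torque(): the same for the moment, N m.
- r.current_finger_gap(): opening from 0.0 (shut) to 1.0 (fully open).
- r.current_gripper_force(): force on a finger pad.
Only numpy, scipy, OpenCV 4.12 (cv2) and the standard library are available. Lean on these libraries where they do the work, as an engineer would, in place of code of your own. Each camera call takes 0.05 s, during which the arm holds its last target. There are 200 camera calls.

## Task

Stand the brass spring housing upright in the empty compartment of the blue carrier box, next to the valve, while the carrier is still at the loading end of its rail. Then let go of the housing and push the carrier along the rail to the next station, the green one beside the toggle clamp, so that it rests in that station's detent, without letting it run on past it. Leave the other things on the bench where they are.

Things in the scene. Friction and masses are not known exactly. Their poses are not given: they have to be found in the camera images.
- housing: small brass spring housing, loose, standing upright on the bench among two other small parts (it may be at any of the three places). A round flange 40 mm in diameter and 18 mm high at the bottom, then a round barrel 28 mm in diameter up to a total height of 62 mm. About 0.2 kg. Origin: centre of its underside; z is its axis, up.
- carrier (a joint): carrier's place along the rail (m), 0 at the loading end, growing along the rail's +y; travel 0 to 0.260, starts in 0 to 0.07. Detents at 0.035 (blue marks, loading), 0.160 (green, clamp station: the goal), 0.235 (orange). A detent draws the carrier in from about 7 mm either side; elsewhere it stays where left. Moving it takes 1 to 2 N, leaving a detent about 6 N.
- rail: aluminium base plate of the rail, fixed, 140 mm wide (x), 430 long (y), 12 high; guide bars on it reach 26 mm. Origin: centre of its underside; y points along the rail the way the carrier is to go; the green station is at y = +30 mm. An open toggle clamp 120 mm high stands on the +x side beside the green station, 70 to 215 mm from the centre line (only its 12 mm foot nearer than 110).
- bay (a point): centre of the floor of the carrier box's empty compartment, 38 mm above the bench; moves with the carrier, axes as the rail's. Compartment 56 mm wide (x), 52 long (y), at the rear (-y) end of the box; walls 4 mm thick, 20 mm high above this floor. The steel valve, fixed in the other compartment, begins 41 mm to the +y side of this point and rises 57 mm above this floor.
- push_face (a point): centre of the outer face of the black rubber bumper on the carrier's rear (-y) end, 52 mm above the bench; axes as the rail's: push along +y. The face is 64 mm wide (x) and reaches from 28 to 66 mm above the bench; behind it are only the guide bars, up to 26 mm. The blue carrier is 90 mm wide, its box 64.
- pointer (a point): tip of the small red pointer on the carrier's -x side (another is on the +x side), 34 mm above the bench; it stands level with a station's coloured marks when the carrier is in that detent.
- green_mark (a point): centre of the green mark (19 x 20 mm) of the clamp station on the base plate's -x side (another is on the +x side).
- seat: grey PEEK seat insert, a loose ring 34 mm in diameter, 16 mm high; to be left alone. Origin: centre of its underside.
- nut: steel hexagonal bonnet nut, 40 mm across the corners, with a round neck, 26 mm high, loose; to be left alone. Origin: centre of its underside.
- key_case: silver hex key set case, 70 x 125 x 24 mm, lying on the bench to the robot's left; to be left alone. Origin: centre of its underside.
- leak_fluid: closed bottle, 54 mm in diameter, 130 mm high, to the robot's right; to be left alone. Origin: centre of its underside.
- driver: screwdriver lying on the bench to the robot's right; to be left alone.

How it is judged:
On the way, in this order (a step that is already met when the one before it is completed fails the run):
1. the housing stands released in the carrier's empty compartment, the carrier still at the loading end (not more than 110 mm along) (horizontal distance between housing and bay below 0.018 m and z of housing in the frame of bay between -0.004 and 0.004 m and angle between housing's own z axis and vertical below 0.12 rad and contact force between the fingers and housing below 0.3 N and value of joint carrier below 0.11 m), for 0.1 s.
2. the carrier rests in the green station's detent, within 4 mm (value of joint carrier between 0.156 and 0.164 m), for 0.2 s.
At the end, for the whole second after the job is handed in: The carrier rests in the green station's detent (joint 0.160 within 4 mm), and the housing stands upright (within 0.12 rad) and still on the floor of the carrier's compartment (underside within 4 mm of the floor, within 18 mm of its centre) (all of step 2 and velocity of joint carrier between -0.01 and 0.01 m/s and horizontal distance between housing and bay below 0.018 m and z of housing in the frame of bay between -0.004 and 0.004 m and angle between housing's own z axis and vertical below 0.12 rad and linear speed of housing below 0.02 m/s); the robot touches nothing.
It fails at once if the carrier runs more than 25 mm past the green station (value of joint carrier above 0.185 m).
It fails at once if another thing on the bench is moved more than 40 mm (distance of any of seat, nut, key_case, leak_fluid, driver from where it was at the start of the episode above 0.04 m).
It also fails if it takes over 54 s, if anything falls off the work surface, if the arm or the gripper's body presses on something with over 40 N, if the wrist force passes 120 N, or if a joint passes its speed limit or range.

## Working session

There is one attempt and no reset: what is moved stays moved. The work goes in short steps, each a Python script; the robot and the scene stay as the last script left them, time stands still between calls to the robot, and variables do not carry over. Pictures are saved under pics/ and viewed, at most 10 in all, crops included, and the job is handed in when it is done.

```bash
mkdir -p pics; cat > h.py <<'E'
import numpy as np, cv2
from rig import r
def ray(s,u,v):
    P=np.array(s["pose"]); d=P[:3,:3]@np.array([(u-s["cx"])/s["fx"],(v-s["cy"])/s["fy"],1]); return P[:3,3],d
def onz(s,u,v,z):
    o,d=ray(s,u,v); return o+d*(z-o[2])/d[2]
def proj(s,p):
    P=np.array(s["pose"]); c=P[:3,:3].T@(np.array(p)-P[:3,3]); return np.array([s["fx"]*c[0]/c[2]+s["cx"],s["fy"]*c[1]/c[2]+s["cy"]])
E
python3 - <<'E'
from h import *
for n in("top","side"):
    s=r.snapshot(n); cv2.imwrite(f"pics/{n}0.png",s["img"]); print(n,np.round(s["pose"],3).tolist(),s["fx"])
    for q in("housing","carrier","rail","pointer","green_mark","push_face","bay","seat","nut"):
        for d in r.regions_of(q,s)[:3]:
            v,u=np.nonzero(d["mask"]); print(q,round(d["confidence"],2),np.round(d["box"]).tolist(),u.mean().round(1),v.mean().round(1),len(u),np.round(onz(s,u.mean(),v.mean(),.012),3))
E
```

```text
top [[0.028, -0.995, 0.094, 0.375], [-1.0, -0.027, 0.01, -0.019], [-0.007, -0.094, -0.996, 1.4], [0.0, 0.0, 0.0, 1.0]] 420.71074955605354
housing 0.56 [228.0, 217.0, 238.0, 224.0] 231.6 220.8 100 [0.437 0.152 0.012]
carrier 0.89 [270.0, 158.0, 319.0, 196.0] 295.2 175.9 1216 [ 0.592 -0.055  0.012]
rail 0.86 [196.0, 103.0, 328.0, 201.0] 260.8 167.2 5932 [0.619 0.061 0.012]
pointer 0.59 [270.0, 161.0, 320.0, 194.0] 295.2 176.1 1214 [ 0.592 -0.054  0.012]
green_mark 0.63 [197.0, 101.0, 326.0, 201.0] 260.7 166.7 6071 [0.62  0.061 0.012]
push_face 0.92 [272.0, 160.0, 317.0, 195.0] 295.1 176.2 1207 [ 0.591 -0.054  0.012]
bay 0.7 [275.0, 163.0, 319.0, 192.0] 295.3 176.0 1218 [ 0.592 -0.055  0.012]
seat 0.56 [273.0, 164.0, 322.0, 195.0] 295.3 175.7 1223 [ 0.593 -0.055  0.012]
seat 0.48 [263.0, 216.0, 275.0, 224.0] 268.1 220.1 95 [0.443 0.031 0.012]
nut 0.65 [322.0, 218.0, 332.0, 230.0] 330.0 223.1 96 [ 0.439 -0.173  0.012]
side [[0.994, -0.055, 0.096, 0.394], [-0.11, -0.559, 0.822, -0.98], [0.008, -0.828, -0.561, 0.693], [0.0, 0.0, 0.0, 1.0]] 432.0967760478432
housing 0.78 [248.0, 167.0, 259.
[... 386 characters left out ...]
0, 158.0, 385.0, 245.0] 320.3 202.2 5072 [0.626 0.035 0.012]
green_mark 0.44 [291.0, 189.0, 332.0, 230.0] 313.1 212.2 1377 [ 0.596 -0.013  0.012]
green_mark 0.25 [223.0, 304.0, 283.0, 373.0] 245.1 348.6 725 [ 0.39  -0.449  0.012]
push_face 0.7 [254.0, 136.0, 284.0, 158.0] 265.6 145.2 468 [0.499 0.418 0.012]
push_face 0.68 [293.0, 186.0, 332.0, 234.0] 313.2 211.6 1388 [ 0.597 -0.01   0.012]
bay 0.64 [293.0, 188.0, 330.0, 231.0] 312.8 211.6 1317 [ 0.596 -0.01   0.012]
seat 0.48 [294.0, 188.0, 331.0, 231.0] 313.1 211.8 1375 [ 0.597 -0.011  0.012]
seat 0.44 [254.0, 200.0, 260.0, 210.0] 256.3 206.5 72 [0.442 0.03  0.012]
nut 0.75 [252.0, 246.0, 268.0, 263.0] 259.3 253.6 210 [ 0.436 -0.174  0.012]
```

```bash
python3 -c "
import cv2,numpy as np
a=[cv2.imread(f'pics/{n}0.png') for n in('top','side')]
cv2.imwrite('pics/both.png',cv2.resize(np.hstack(a),(800,300)))"
```

```text
(no output)
```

View pics/top0.png

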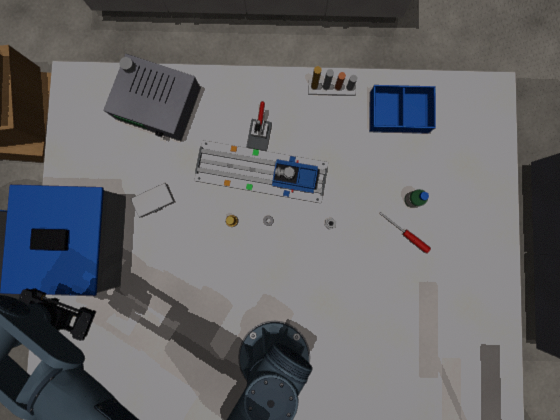

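View pics/side0.png

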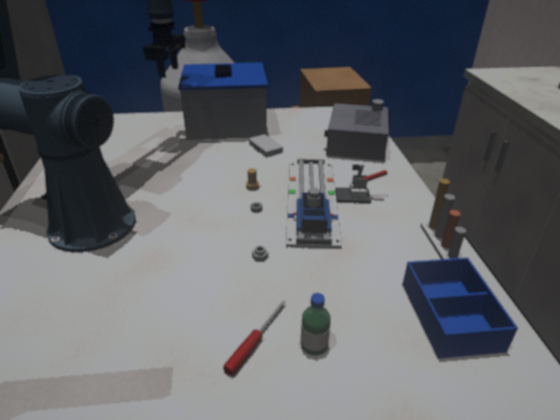

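The housing is at top pixel (232,220), the seat at (268,220) and the nut at (330,223). The rail runs right to left (+y), with the clamp on its far side and the carrier at (295,176) near the blue marks. I'll take closer wrist views next.

```bash
cat >> h.py <<'E'
from scipy.spatial.transform import Rotation as R
def ori(yaw,flip=0):
    # tool z down, tool y along rail x (yaw = rail yaw)
    ex=np.array([np.cos(yaw),np.sin(yaw),0])*(-1 if flip else 1); z=np.array([0,0,-1.])
    return R.from_matrix(np.c_[np.cross(ex,z),ex,z]).as_rotvec()
def pick(q,s):
    L=r.regions_of(q,s); return L[0] if L else None
E
python3 - <<'E'
from h import *
s=r.snapshot("top"); m=pick("rail",s)["mask"]; c=np.argwhere(m)[:,::-1].astype(np.float32)
w=cv2.boxPoints(cv2.minAreaRect(c)); W=np.array([onz(s,*p,.012) for p in w]); print(np.round(W,3).tolist())
e=[W[1]-W[0],W[2]-W[1]]; e=max(e,key=np.linalg.norm); e*=np.sign(e[1]); yaw=np.arctan2(-e[0],e[1]); print("yaw",yaw)
for f in(0,1):
    q=r.ik([.52,0,.42],ori(yaw,f)); print(f,q)
f=min((0,1),key=lambda f:abs(r.ik([.52,0,.42],ori(yaw,f))[5]))
print(f)
for i,p in enumerate([[.50,-.04,.40],[.40,.15,.35]]):
    r.reach(p,ori(yaw,f)); s=r.snapshot("wrist"); cv2.imwrite(f"pics/w{i}.png",s["img"]); np.save(f"pics/w{i}.npy",s,allow_pickle=True)
    print(np.round(s["pose"],3).tolist())
    for q in("housing","carrier","rail"):
        for d in r.regions_of(q,s)[:2]:print(q,round(d["confidence"],2),np.round(d["box"]).tolist())
print(r.current_t())
E
```

```text
[[0.567, 0.288, 0.012], [0.875, 0.247, 0.012], [0.805, -0.192, 0.012], [0.501, -0.143, 0.012]]
yaw -0.15906442958674896
0 [-2.28522273e-01 -3.35427835e-02  1.47778826e+00 -4.44089210e-16
  1.69734717e+00 -6.94578429e-02]
1 [-2.28522273e-01 -3.35427835e-02  1.47778826e+00 -4.44089210e-16
  1.69734717e+00  3.07213481e+00]
0
[[0.987, -0.151, -0.048, 0.513], [-0.159, -0.941, -0.3, 0.037], [-0.0, 0.304, -0.953, 0.547], [0.0, 0.0, 0.0, 1.0]]
housing 0.6 [198.0, 21.0, 230.0, 56.0]
carrier 0.62 [298.0, 117.0, 364.0, 209.0]
rail 0.79 [292.0, 0.0, 502.0, 216.0]
[[0.987, -0.153, -0.047, 0.413], [-0.16, -0.94, -0.301, 0.226], [0.002, 0.304, -0.953, 0.497], [0.0, 0.0, 0.0, 1.0]]
housing 0.7 [286.0, 143.0, 311.0, 175.0]
carrier 0.94 [387.0, 230.0, 448.0, 292.0]
rail 0.74 [360.0, 46.0, 558.0, 317.0]
4.8333
```

View pics/w0.png

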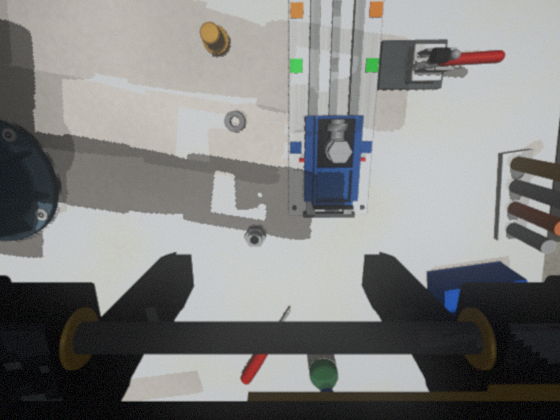

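View pics/w1.png

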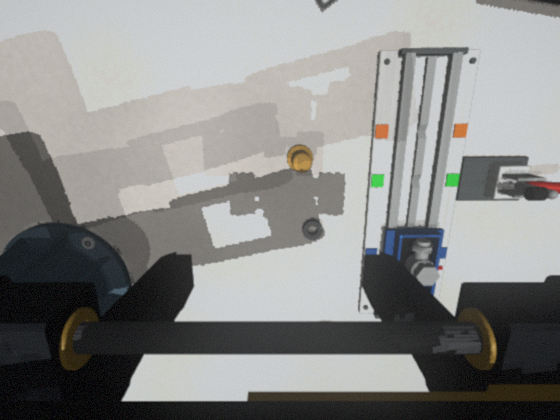

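The wrist view w0 shows the marks cleanly: green (296,65) and (372,65), blue (295,147), red pointers near (301,159) and (364,158). The empty compartment is at about (332,185) and the bumper at (329,212). In w1 the housing is at (300,158). I'll take one closer view and fit the marks by colour.

```bash
python3 - <<'E'
from h import *
yaw=-.159
r.reach([.575,-.06,.26],ori(yaw)); s=r.snapshot("wrist"); np.save("pics/w2.npy",s,allow_pickle=True)
S=[np.load(f"pics/w{i}.npy",allow_pickle=True).item() for i in(0,1)]+[s]
print(r.current_t())
for i,s in enumerate(S):
    h=cv2.cvtColor(s["img"],cv2.COLOR_BGR2HSV)
    for n,lo,hi,z in(("green",(50,120,80),(75,255,255),.012),("orange",(8,150,120),(20,255,255),.012),("red",(172,120,80),(180,255,255),.034),("red",(0,120,80),(4,255,255),.034),("blue",(100,110,70),(125,255,255),.012)):
        k,l,st,c=cv2.connectedComponentsWithStats(cv2.inRange(h,lo,hi))
        for j in range(1,k):
            if st[j,4]>(6 if n=="red" else 50) and c[j][1]<280: print(i,n,st[j].tolist(),c[j].round(1),onz(s,*c[j],z).round(4))
s=S[2]; im=s["img"][0:330,130:530]; cv2.imwrite("pics/w2c.png",cv2.resize(im,None,fx=1.8,fy=1.8,interpolation=cv2.INTER_CUBIC))
# housing: ring centres
for s in S[:2]:
    d=r.regions_of("housing",s) if 0 else None
E
```

```text
5.9917
0 green [291, 59, 11, 14, 145] [296.   65.1] [0.5518 0.0983 0.012 ]
0 green [366, 58, 13, 14, 157] [371.8  64.9] [0.6682 0.0799 0.012 ]
0 orange [291, 3, 11, 14, 141] [296.4   9.7] [0.563  0.1724 0.012 ]
0 orange [370, 2, 12, 15, 168] [375.7   9. ] [0.6789 0.1548 0.012 ]
0 red [442, 51, 63, 15, 502] [477.6  57.5] [0.8169 0.0634 0.034 ]
0 red [300, 159, 4, 2, 8] [301.5 159.5] [ 0.5393 -0.0446  0.034 ]
0 red [362, 158, 3, 3, 9] [363. 159.] [ 0.638  -0.0596  0.034 ]
0 blue [305, 116, 66, 89, 2602] [332.3 163.3] [ 0.5913 -0.0628  0.012 ]
0 blue [291, 142, 10, 11, 101] [295.3 147.2] [ 0.5331 -0.0262  0.012 ]
1 green [372, 175, 12, 12, 133] [377.1 180.4] [0.5519 0.0968 0.012 ]
1 green [446, 174, 14, 12, 149] [452.5 179.5] [0.6687 0.0793 0.012 ]
1 orange [376, 125, 12, 13, 143] [381.3 130.8] [0.5629 0.1716 0.012 ]
1 orange [454, 124, 13, 13, 143] [459.9 130.3] [0.6792 0.1536 0.012 ]
1 red [529, 182, 31, 11, 157] [547.5 185.3] [0.7988 0.054  0.034 ]
1 blue [384, 230, 11, 25, 207] [389.5 241.7] [ 0.5655 -0.0112  0.012 ]
1 blue [397, 230, 49, 38, 349] [424.4 245. ] [ 0.6231 -0.0266  0.012 ]
2 green [330, 31, 17, 19, 306] [338.4  40. ] [0.6677 0.0805 0.012 ]
2 green [226, 32, 17, 19, 305] [233.6  41. ] [0.5512 0.0982 0.012 ]
2 red [436, 12, 91, 26, 1315] [484.6  24.4] [0.816  0.0673 0.034 ]
2 red [242, 169, 6, 4, 20] [244.6 170.4] [ 0.5384 -0.0443  0.034 ]
2 red [326, 168, 6, 4, 23] [328.6 169.6] [ 0.6376 -0.0593  0.034 ]
2 blue [248, 110, 93, 122, 4551] [289.8 174.4] [ 0.5912 -0.0621  0.012 ]
2 blue [232, 147, 15, 15, 200] [239.  153.8] [ 0.5324 -0.0263  0.012 ]
```

View pics/w2c.png

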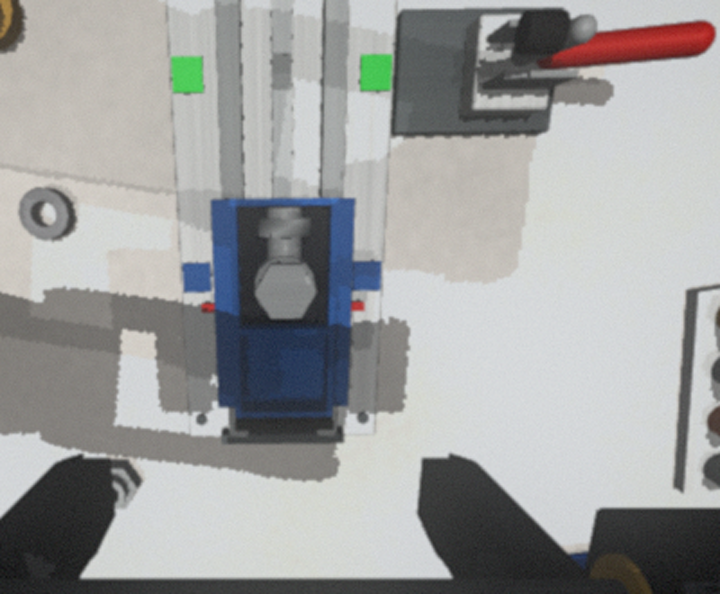

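```bash
cat >> h.py <<'E'
YAW=-.150; EX=np.array([np.cos(YAW),np.sin(YAW),0]); EY=np.array([-EX[1],EX[0],0]); G=np.array([.610,.089,0])
E
python3 - <<'E'
from h import *
s=np.load("pics/w2.npy",allow_pickle=True).item()
def c(u,v,z): return round(float((onz(s,130+u/1.8,v/1.8,z)-G)@EY),4), round(float((onz(s,130+u/1.8,v/1.8,z)-G)@EX),4)
print("ptr",[(onz(s,*p,.034)-G)@EY for p in((244.6,170.4),(328.6,169.6))])
for n,u,v,z in(("div",286,326,.058),("rear top in?",286,403,.058),("rear out?",286,416,.058),("bumper top",284,430,.066),("bumper",284,441,.066),("L",237,360,.058),("R",332,360,.058)): print(n,c(u,v,z))
b0=c(286,326,.058)[0]-.026
im=s["img"][150:260,220:360].copy(); im=cv2.resize(im,None,fx=5.5,fy=5.5,interpolation=cv2.INTER_CUBIC)
for z,col in((.058,(0,255,255)),(.038,(0,255,0))):
    P=[proj(s,G+EX*x+EY*(b0+y)+[0,0,z]) for x,y in((-.028,-.026),(.028,-.026),(.028,.026),(-.028,.026))]
    cv2.polylines(im,[((np.array(P)-[220,150]+.5)*5.5).astype(int)],True,col,1)
cv2.imwrite("pics/ov.png",im)
for i in(0,1):
    s=np.load(f"pics/w{i}.npy",allow_pickle=True).item(); h=cv2.cvtColor(s["img"],cv2.COLOR_BGR2HSV)
    a,b=[(190,15),(275,130)][i]; m=cv2.inRange(h[b:b+55,a:a+50],(8,110,60),(25,255,255)); v,u=np.nonzero(m); print(i,u.min()+a,u.max()+a,v.min()+b,v.max()+b)
    from scipy.optimize import minimize
    t=np.linspace(0,2*np.pi,40)
    def mask(p):
        M=np.zeros((420*4,560*4),np.uint8); pr=[]
        for rad,z0,z1 in((.02,0,.018),(.014,.018,.062)):
            q=np.array([proj(s,[p[0]+rad*np.cos(x),p[1]+rad*np.sin(x),z]) for z in(z0,z1) for x in t])
            cv2.fillPoly(M,[cv2.convexHull(((q+.5)*4).astype(np.int32))],1)
        return cv2.resize(M.astype(np.float32),(560,420),interpolation=cv2.INTER_AREA)[b:b+55,a:a+50]
    o=minimize(lambda p:np.abs(mask(p)-(m>0)).sum(),[.44,.155],method="Nelder-Mead",options=dict(initial_simplex=[[.43,.145],[.455,.15],[.44,.17]],xatol=2e-4))
    print(o.x,o.fun,(m>0).sum())
E
```

```text
ptr [np.float64(-0.14251837189635458), np.float64(-0.1425578154728543)]
div (-0.1508, 0.0012)
rear top in? (-0.2023, 0.0012)
rear out? (-0.2115, 0.0012)
bumper top (-0.2181, -0.0003)
bumper (-0.2259, -0.0003)
L (-0.1727, -0.0302)
R (-0.1733, 0.0307)
0 201 228 23 53
[0.43149642 0.17248476] 485.375 422
1 288 311 146 170
[0.43523827 0.15171838] 175.625 438
```

View pics/ov.png

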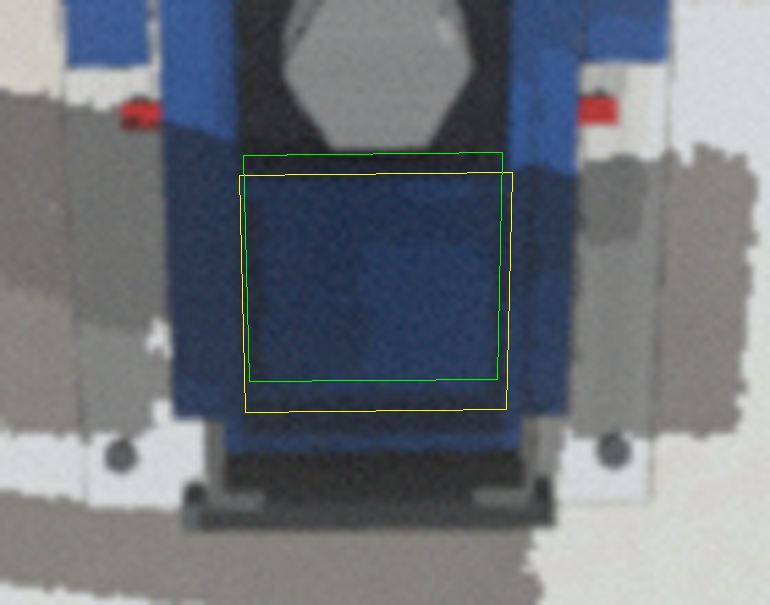

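The overlay shows the rear wall's inner top edge at about row 432 and the divider's at about 195. That puts the bay some 5 mm behind my first guess, so its rail coordinate is −0.1815 from green, with the bumper face at −0.226 and carrier q ≈ 0.017. Next I'll refine the housing position from a close view.

```bash
python3 - <<'E'
from h import *
r.reach([.43,.13,.24],ori(YAW)); s=r.snapshot("wrist"); np.save("pics/w3.npy",s,allow_pickle=True)
d=r.regions_of("housing",s)[0]; m0=d["mask"]; print(d["confidence"],d["box"])
h=cv2.cvtColor(s["img"],cv2.COLOR_BGR2HSV); x0,y0,x1,y1=[int(v) for v in d["box"]]
m1=np.zeros_like(m0); a,b=max(x0-12,0),max(y0-12,0); m1[b:y1+12,a:x1+12]=cv2.inRange(h,(8,110,50),(28,255,255))[b:y1+12,a:x1+12]>0
t=np.linspace(0,2*np.pi,40,endpoint=False)
def mask(p):
    M=np.zeros((840,1120),np.uint8)
    for rad,z0,z1 in((.02,0,.018),(.014,.018,.062)):
        q=np.array([proj(s,[p[0]+rad*np.cos(x),p[1]+rad*np.sin(x),z]) for z in(z0,z1) for x in t])
        cv2.fillPoly(M,[cv2.convexHull(((q+.5)*2).astype(np.int32))],1)
    return cv2.resize(M.astype(np.float32),(560,420),interpolation=cv2.INTER_AREA)
for m in(m0,m1):
    p=np.array([.437,.152])
    for st in(.005,.002,.0007):
        p=min((p+st*np.array([i,j]) for i in range(-3,4) for j in range(-3,4)),key=lambda p:np.abs(mask(p)-m).sum())
    print(p,np.abs(mask(p)-m).sum(),m.sum(),mask(p).sum())
im=s["img"].copy(); c,_=cv2.findContours((mask(p)>.5).astype(np.uint8),0,2); im=cv2.resize(im[max(b-10,0):b+110,max(a-20,0):a+130],None,fx=5,fy=5)
c=[((k-[max(a-20,0),max(b-10,0)])*5+2).astype(np.int32) for k in c]; cv2.drawContours(im,c,-1,(0,0,255),1); cv2.imwrite("pics/h.png",im); print(r.current_t())
E
```

```text
0.94 [259.4, 141.4, 292.8, 179.8]
[0.4357 0.1513] 83.5 950 1031.0
[0.4363 0.1506] 247.5 781 1028.5
7.0417
```

View pics/h.png

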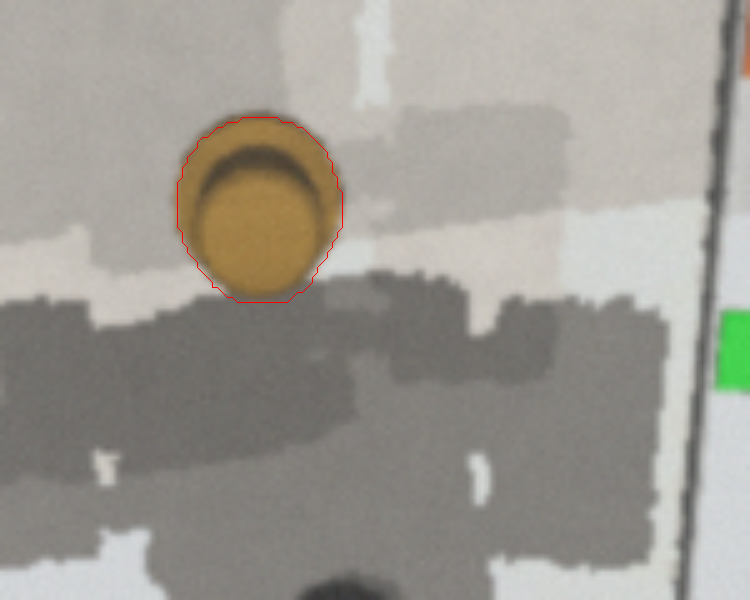

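The model outline fits the housing (barrel top at crop (260,230)), at world (0.4357, 0.1515). I'll pick and place it now.

```bash
python3 - <<'E'
from h import *
o=ori(YAW); H=np.array([.4357,.1513,0]); B=G+EY*-.1815; Z=lambda p,z:[p[0],p[1],z]
r.move_gripper(.85,25)
r.reach(Z(H,.11),o); r.move_straight(Z(H,.026),rate=.08)
r.move_gripper(0,25); print("gap",r.current_finger_gap()*88,r.current_gripper_force())
r.move_straight(Z(H,.16),rate=.15); print("gap",r.current_finger_gap()*88)
r.move_straight(Z(B,.16),rate=.15)
r.move_straight(Z(B,.082),rate=.08)
f0=r.current_contact_force()
print(r.move_straight(Z(B,.063),rate=.02,max_force=4), r.current_position(), r.current_contact_force()-f0, r.current_t())
s=r.snapshot("wrist"); cv2.imwrite("pics/p.png",cv2.resize(s["img"][80:330,150:430],None,fx=2.5,fy=2.5))
E
```

```text
gap 27.154514374968915 25.000009462237358
gap 27.10019340487627
True [ 0.58257995 -0.09035026  0.06397008] [-0.85245258  0.23002103  6.81584567] 15.05
```

View pics/p.png

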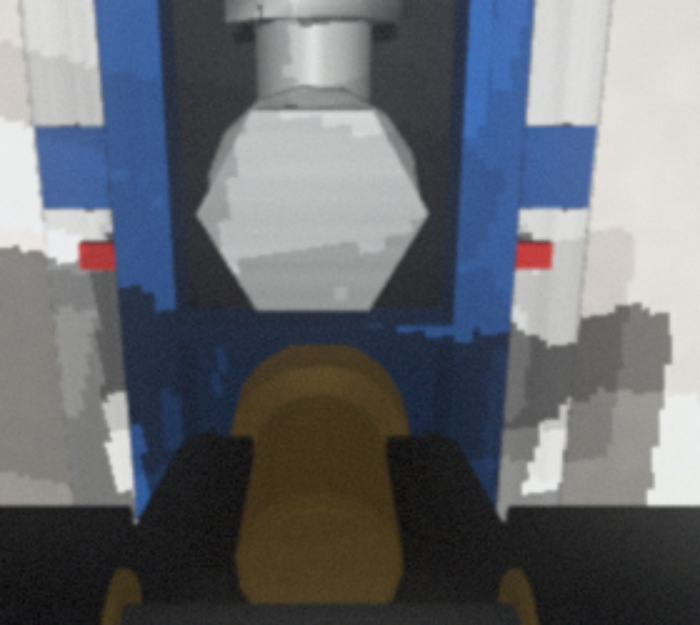

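The housing stopped on the floor at TCP z 0.064, exactly the expected height, with its flange inside the compartment at crop (320,380). I'll release it, back off and check.

```bash
cat >> h.py <<'E'
def reds(s):
    h=cv2.cvtColor(s["img"],cv2.COLOR_BGR2HSV); m=cv2.inRange(h,(172,120,60),(180,255,255))|cv2.inRange(h,(0,120,60),(4,255,255))
    k,l,st,c=cv2.connectedComponentsWithStats(m); out=[]
    for j in range(1,k):
        p=onz(s,*c[j],.034)-G
        if st[j,4]>5 and .03<abs(p@EX)<.07: out.append((round(p@EX,4),round(.16+p@EY,4),int(st[j,4])))
    return out
E
python3 - <<'E'
from h import *
o=ori(YAW); B=G+EY*-.1815; Z=lambda p,z:[p[0],p[1],z]
r.move_gripper(.75); r.pause(.2); print(r.current_gripper_force())
r.move_straight(Z(B,.17),rate=.12); 
r.move_straight(Z(B+EY*.02,.26),rate=.2); s=r.snapshot("wrist"); print("q",reds(s))
d=r.regions_of("housing",s)[0]; print(d["confidence"],d["box"])
M=G+EY*-.1815
print("flange expected",[proj(s,M+EX*a+EY*b+[0,0,.038+.018]).round() for a,b in((-.02,0),(.02,0),(0,.02))], "top",proj(s,M+[0,0,.1]).round())
cv2.imwrite("pics/p2.png",cv2.resize(s["img"][60:300,150:430],None,fx=2.5,fy=2.5))
r.move_gripper(0); print(r.current_t())
E
```

```text
0.0
q [(np.float64(-0.0503), np.float64(0.0171), 26), (np.float64(0.0486), np.float64(0.0173), 25)]
0.61 [260.3, 176.9, 294.9, 223.3]
flange expected [array([261., 199.]), array([296., 199.]), array([278., 182.])] top [278. 211.]
18.7917
```

View pics/p2.png

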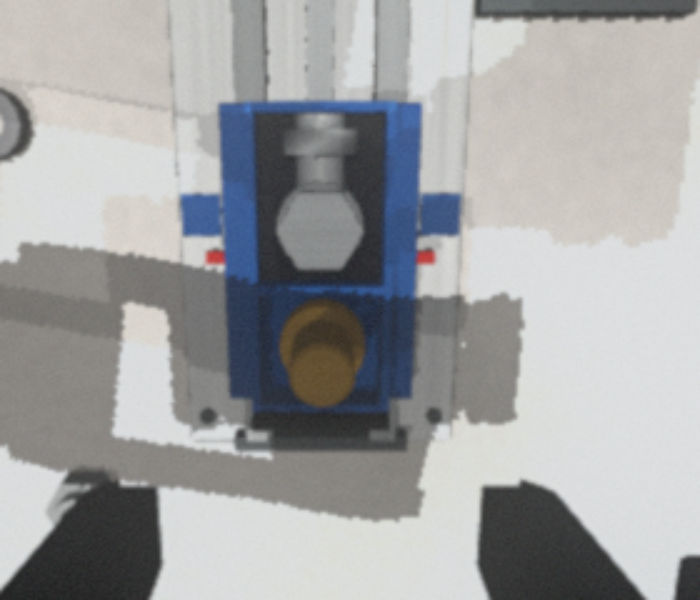

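The housing stands centred in the compartment (flange at crop (322,345)), the carrier has not moved (q = 0.017) and the gripper is clear. Next is a push to about q = 0.14, then another look.

```bash
python3 - <<'E'
from h import *
o=ori(YAW); P=lambda q,z,back=0: (G+EY*(-.226+q-.0172-.009-back)+[0,0,z])
r.reach(P(.0172,.16,.03),o); r.move_straight(P(.0172,.049,.03),rate=.1)
f0=r.current_contact_force(); print(r.move_straight(P(.0172,.049,-.004),rate=.03,max_force=3), (r.current_position()-P(.0172,.049))@EY, (r.current_contact_force()-f0)@EY)
s=r.snapshot("wrist"); print("q",reds(s))
r.move_straight(P(.135,.049),rate=.03)
s=r.snapshot("wrist"); print("q",reds(s),(r.current_contact_force()-f0)@EY,r.current_t())
E
```

```text
False 0.003831680890863575 1.481619069122251
q [(np.float64(-0.0508), np.float64(0.0171), 211), (np.float64(0.0493), np.float64(0.0171), 202)]
q [(np.float64(-0.0509), np.float64(0.1272), 196), (np.float64(0.0492), np.float64(0.1272), 195)] -1.4770990502584236 26.0083
```

```bash
python3 - <<'E'
from h import *
P=lambda q,z,back=0: (G+EY*(-.226+q-.0172-.009-back)+[0,0,z])
r.move_straight(P(.1635,.049),rate=.02); r.pause(.3)
s=r.snapshot("wrist"); print("q",reds(s),r.current_contact_force())
q=np.mean([x[1] for x in reds(s)])
if .153<q<.167:
    r.move_straight(P(.1635,.049,.04),rate=.05); r.pause(.3)
    r.move_straight(P(.1635,.20,.04),rate=.15); s=r.snapshot("wrist"); print("q",reds(s),r.current_t())
    cv2.imwrite("pics/f.png",cv2.resize(s["img"][0:300,130:450],None,fx=2,fy=2))
E
```

```text
q [(np.float64(-0.0508), np.float64(0.1596), 179), (np.float64(0.0491), np.float64(0.1596), 191)] [ 0.38464483 -0.19170935 -0.43244729]
q [(np.float64(-0.0502), np.float64(0.1596), 52), (np.float64(0.0486), np.float64(0.1594), 55)] 30.3917
```

View pics/f.png

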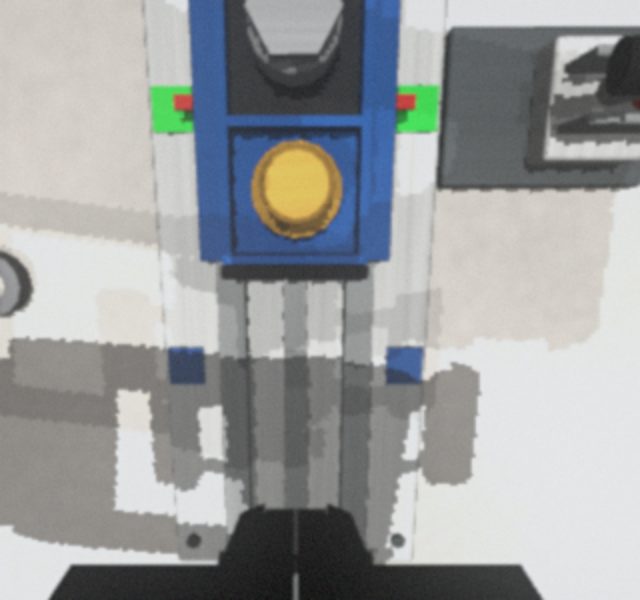

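The pointers (183,102) and (405,102) sit on the green marks, and the housing stands upright in the compartment at (297,187). The gripper is clear of everything.

```bash
python3 -c "
from rig import r
print(r.job_done())"
```

```text
the job is handed in; nothing more can be done
None
```

The housing stands upright in the carrier's empty compartment, the carrier rests in the green detent (measured 0.1595 m), and the job was handed in after about 30 s; the judge returned no verdict.

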